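Nest a flanged coupling and snap its protective cap home

ROBOT

A 7-joint arm with a two-finger parallel gripper is mounted at the origin on the work surface. World frame = base frame: x ahead of the robot, y to its left, z up, the work surface at z = 0. Lengths are in m, angles in rad, forces in N, time in s.
With the tool pointing down it reaches from about 0.425 to 0.825 m from the base axis. Payload 3.6 kg.
Tool frame: the origin (TCP) lies between the finger pads; the fingertips stand 14 mm ahead of it and the grasp point (between the pads) lies 5 mm behind it; z points along the fingers, y is the line along which they close (so a half turn about z gives the same grasp; the last joint's range is limited). The gripper opens to 93 mm and grips with 3 to 60 N. Pads are 15 mm wide; open, the fingers measure 128 mm over their backs; the gripper's body (75 mm by 188 mm) begins 65 mm behind the grasp point.
Start: joints at [1.143, 0.615, -0.013, 1.423, 0.008, 1.103, -0.04], TCP at [0.254, -0.598, 0.233] pointing down, gripper open.
Joint ranges: [-3.12, 3.12], [-0.3, 2.06], [-1.34, 1.32], [0.26, 2.42], [-1.36, 4.5], [0.01, 1.98], [-2.84, 2.84]. Speed limits (rad/s): [2.79, 2.79, 3.14, 3.14, 3.14, 3.14, 3.14].

INTERFACE

Orientations are given as a unit quaternion [x, y, z, w].
In Python, from rig import bot, cams, workorder gives the robot as it stands. The module is installed in compiled form; this text tells all that it offers.
- The arm moves only by the tool send_rows, never from a script. Its argument "deltas" is a list that holds one entry, the list of rows, each a list of 7 numbers: the shift along the world's x, y, z each as a share of 15 cm, from -1 to 1, then the turn, a rotation vector about the world's x, y, z each as a share of 30 degrees, from -1 to 1, then the closure, from 0 (fully open) to 1 (shut). A call has 1 to 20 rows; each row shifts and turns the commanded pose from where the row before left it; what a row does not reach is not made up. A row lasts 1/10 s, in which the tool goes at most 50 mm and 8.59 degrees, less where a joint would pass 70% of its speed; a pose out of reach is approached as far as the arm can. A call with a number of a shift or a turn outside -1 to 1 is refused whole. A call with a gripper value outside its range is refused whole. The fingers move at their own pace and stop on an object; "newtons" is the grip in N (left out, the last holds). Time passes only in rows, so rows that do not move let the fingers close. It gives the time, the measured TCP pose, the force, the opening and the grip force at its end, in the units of the state.
- bot.state(): the state, without advancing time (a new reading comes with each control period).
- cams.camera(name): name is "side" or "top" or "wrist"; returns a dict with "img" (420x560x3 uint8, blue, green, red), "range_z" (420x560 float32, m along the optical axis (not along the pixel's ray), 0 where there is no reading), "fx", "fy", "cx", "cy" (pixels), "distortion" ([k1, k2, p1, p2, k3] as OpenCV has them; the pictures are not rectified), "extrinsics" (4x4, takes a point from camera to world coordinates); the wrist camera has in their place "tool_from_camera" (4x4, takes a point from camera to tool coordinates, whose origin is the TCP and whose axes are the flange's). Camera axes: x right, y up, looking along -z (the intrinsics and any distortion apply to the point x, -y, -z); pixel columns grow to the right and rows downward; lengths in m; the calibration is good to about 2 mm. A picture is of the moment at which its call begins: read the wrist's pose just before it.
- workorder.finish_job(): hands the job in; it is judged then, once.
The state is a dict: "clock": time; "qpos": joint angles; "joint_vel": joint speeds; "joint_torque": joint torques, N m; "tool_pos": TCP position; "eef_rot": TCP orientation; "force": force on the tool from outside, world axes, zero at the start; "wrist_torque": the same for the moment, N m; "opening": finger opening in m; "finger_force": force on a finger pad.
Only numpy, scipy, OpenCV 4.12 (cv2) and the standard library are available. Lean on these libraries where they do the work, as an engineer would, in place of code of your own. Each camera call takes 0.05 s, during which the arm holds its last target. There are 200 camera calls.

TASK

First stand the steel coupling in the round pocket of the aluminium block, flange down, stud up, fully seated. Then press the black cap rim down onto its stud until it clicks and the rim sits on the shoulder, and keep pressing straight down firmly (about 10 N): finish like that, the gripper still pressing on the cap. Leave the carton, tape roll and tee fitting where they are.

Things in the scene. Friction and masses are not known exactly. Their poses are not given: they have to be found in the camera images.
- block: fixed aluminium block, 100 x 100 x 22 mm high, lying flat on the bench, with one round pocket in the middle of its top, 59 mm across and 8 mm deep; origin at the centre of its underside, z up
- pocket (a point): centre of the pocket's flat floor, 14 mm above the bench and 8 mm below the block's top; z up
- coupling: loose steel coupling, 0.25 to 0.5 kg, at first upright on the bench: flange 56 mm across, 10 mm thick; round body 36 mm across up to a flat shoulder 40 mm above the underside; then a stud 19 mm across, 20 mm high, tip tapered to 11 mm, with four sprung balls 9.5 mm above the shoulder, 26 mm over them. Origin at the centre of the flange's underside, z towards the stud
- stud_tip (a point): centre of the stud's tip, 60 mm above the coupling's underside
- cap: loose black plastic cap, 36 mm across, 36 mm high, 40 g, at first rim down on the bench; hollow 23 mm deep, inner lip 22 mm across near the rim. It meets the stud's balls about 11 mm above home, needs 8 to 12 N to pass them, then clicks: force drops, it jumps down until the rim rests on the shoulder. Origin at the centre of the rim (underside), z up to the crown
- cap_top (a point): centre of the cap's flat top, 36 mm above its rim
- carton: bystander: closed cardboard carton, 90 x 130 x 60 mm high, loose; origin at the centre of its underside; leave it alone
- tape_roll: bystander: roll of brown tape lying flat, 100 mm across, 45 mm high, loose; origin at the centre of its underside; leave it alone
- tee: bystander: small steel pipe tee, 70 x 52 mm, 26 mm high, loose on the bench near the robot; origin at the centre of its run's underside; leave it alone
Not all that is in view belongs to the job. Of the things that look like the cap, the largest one is meant.

How it is judged:
By the outcome, as a careful person would: the job done as asked, in the order asked, and still so for the second after the job is handed in, while the arm keeps its last pose, push and grip.
It also fails if it takes over 61 s, if anything falls off the work surface, if the arm or the gripper's body presses on something with over 40 N, if the wrist force passes 120 N, or if a joint passes its speed limit or range.

## Working session

There is one attempt and no reset: what is moved stays moved. The work goes in short steps, Python scripts to look and compute and a tool call to move; the robot and the scene stay as the last step left them, time stands still between calls to the robot, and variables do not carry over. Pictures are saved under pics/ and viewed, at most 10 in all, crops included, and the job is handed in when it is done.

Besides the shell and the picture viewer there is one more tool, called after "Emit:" as name(argument=value, ...), one argument or row to a line, values as JSON. send_rows: Moves the arm, as the interface text tells. Shift numbers are shares of 15 cm and turn numbers shares of 30 degrees, none past 1 either way. Its arguments: {"type":"object","properties":{"deltas":{"type":"array","items":{"type":"array","items":{"type":"array","items":{"type":"number"}}}},"newtons":{"type":"number"}},"required":["deltas"]}

```bash
mkdir -p pics
cat > h.py <<'E'
import numpy as np, cv2
from rig import bot, cams, workorder
from scipy.spatial.transform import Rotation as R
def grab(n):
    s=bot.state(); c=cams.camera(n)
    if n=="wrist":
        T=np.eye(4);T[:3,:3]=R.from_quat(s["eef_rot"]).as_matrix();T[:3,3]=s["tool_pos"]
        c["T"]=T@np.array(c["tool_from_camera"])
    else: c["T"]=np.array(c["extrinsics"])
    c["K"]=np.array([[c["fx"],0,c["cx"]],[0,c["fy"],c["cy"]],[0,0,1.]]);return c
def ray(c,u,v):
    p=cv2.undistortPoints(np.array([[[u,v]]],float),c["K"],np.array(c["distortion"],float))[0,0]
    return c["T"][:3,3], c["T"][:3,:3]@np.array([p[0],-p[1],-1])
def plane(c,u,v,z):
    o,d=ray(c,u,v); return o+d*(z-o[2])/d[2]
def cloud(c):
    h,w=c["range_z"].shape;vv,uu=np.mgrid[:h,:w]
    p=cv2.undistortPoints(np.stack([uu,vv],-1).reshape(-1,1,2).astype(float),c["K"],np.array(c["distortion"],float)).reshape(h,w,2)
    r=c["range_z"];P=np.stack([p[...,0]*r,-p[...,1]*r,-r],-1)
    P=P@c["T"][:3,:3].T+c["T"][:3,3];P[r==0]=np.nan;return P
E
python3 - <<'E'
from h import *
s=bot.state();print(s)
for n in ("top","side"):
    c=grab(n);cv2.imwrite(f"pics/{n}0.png",c["img"]);print(n,c["T"].round(3).tolist(),c["fx"])
E
```

```text
{'clock': 0.0, 'qpos': array([ 1.14250579,  0.61586909, -0.01262226,  1.42487094,  0.00813925,
        1.10336235, -0.04042077]), 'joint_vel': array([-1.13360322e-03,  9.71008056e-04, -1.52718742e-03, -4.61150747e-06,
       -3.50278119e-04,  2.23237766e-04,  9.73363898e-04]), 'joint_torque': array([-1.08497035e-03, -4.58929002e+01,  2.08909730e-01, -1.65743154e+01,
       -6.10868633e-02,  2.03030632e-02,  2.10488511e-04]), 'tool_pos': array([ 0.25390868, -0.59755825,  0.23152289]), 'eef_rot': array([ 9.79880788e-01,  1.99579882e-01, -2.77190552e-04, -1.19780061e-03]), 'force': array([-1.21221854,  0.08827335, -0.19794095]), 'wrist_torque': array([-0.00373328,  0.0029007 ,  0.01333074]), 'finger_force': 0.0, 'opening': 0.09306160573140948}
top [[0.004, 0.993, -0.118, 0.464], [-1.0, 0.006, 0.017, 0.017], [0.017, 0.118, 0.993, 0.88], [0.0, 0.0, 0.0, 1.0]] 396.66095675387294
side [[-0.85, 0.268, -0.454, 0.118], [-0.527, -0.457, 0.717, 0.71], [-0.015, 0.848, 0.529, 0.596], [0.0, 0.0, 0.0, 1.0]] 498.64707000082257
```

View pics/top0.png

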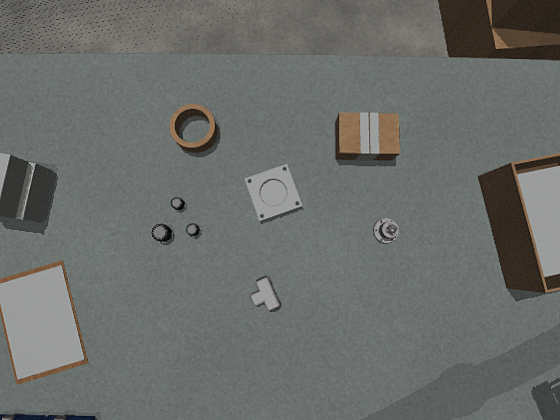

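View pics/side0.png

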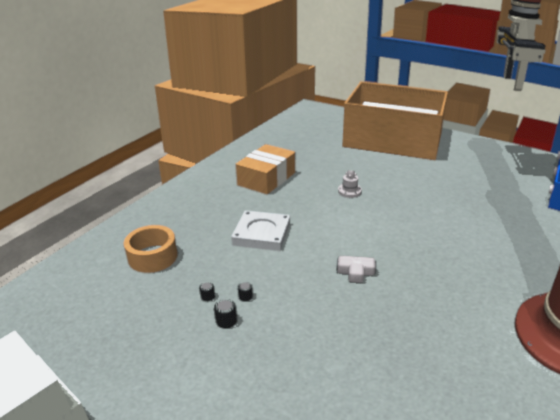

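The top view shows the tape roll at (193,128), block (273,192), carton (368,135), coupling (386,230) and tee (265,294). There are three black caps, at (162,232), (177,204) and (193,230) in top, which are (225,313), (207,291) and (245,291) in side. The one at top (162,232) looks largest, so it fits the description. I'll confirm that with a crop and sizes.

Run:
```python
from h import *
c=grab("top");P=cloud(c);im=c["img"]
cv2.imwrite("pics/crop.png",cv2.resize(im[180:260,130:220],None,fx=6,fy=6,interpolation=cv2.INTER_CUBIC))
for n,(u,v) in dict(big=(162,232),s1=(177,204),s2=(193,230),block=(273,192),coup=(386,230)).items():
    w=P[v-32:v+33,u-32:u+33] if n=="block" else P[v-14:v+15,u-14:u+15]
    q=w[w[...,2]>0.006]; 
    print(n,len(q),"zmax",np.percentile(q[:,2],97).round(4),"rays:",plane(c,u,v,{'big':.036,'block':.022,'coup':.05}.get(n,.02)).round(4))
    for lo in (0.008,.018,.03,.045):
        t=q[q[:,2]>lo]
        if len(t)>5: print("  >",lo,len(t),"mid",((t.min(0)+t.max(0))/2).round(4)[:2],"ext",np.ptp(t,axis=0).round(3)[:2],"mean",t.mean(0).round(4))
```

```text
big 217 zmax 0.0383 rays: [0.5221 0.2494 0.036 ]
  > 0.008 212 mid [0.5224 0.2542] ext [0.035 0.037] mean [0.5223 0.2526 0.0314]
  > 0.018 194 mid [0.5224 0.2542] ext [0.035 0.037] mean [0.5219 0.253  0.0331]
  > 0.03 153 mid [0.5223 0.2546] ext [0.034 0.035] mean [0.5224 0.254  0.0353]
s1 110 zmax 0.0274 rays: [0.5846 0.2233 0.02  ]
  > 0.008 106 mid [0.5878 0.2236] ext [0.026 0.026] mean [0.587  0.2224 0.0223]
  > 0.018 86 mid [0.5876 0.224 ] ext [0.025 0.025] mean [0.5873 0.2232 0.0245]
s2 104 zmax 0.0276 rays: [0.5279 0.1868 0.02  ]
  > 0.008 100 mid [0.5297 0.1882] ext [0.026 0.026] mean [0.5294 0.187  0.0228]
  > 0.018 85 mid [0.5297 0.1885] ext [0.026 0.026] mean [0.5296 0.1874 0.0247]
block 2080 zmax 0.0239 rays: [0.6121 0.0139 0.022 ]
  > 0.008 2075 mid [0.6129 0.0127] ext [0.125 0.126] mean [0.6127 0.0129 0.0192]
  > 0.018 1487 mid [0.6129 0.0129] ext [0.125 0.125] mean [0.6127 0.0132 0.0214]
coup 490 zmax 0.0561 rays: [ 0.5276 -0.2249  0.05  ]
  > 0.008 458 mid [ 0.5308 -0.2365] ext [0.053 0.054] mean [ 0.5294 -0.231   0.0276]
  > 0.018 263 mid [ 0.5306 -0.2359] ext [0.034 0.037] mean [ 0.5299 -0.2327  0.0407]
  > 0.03 233 mid [ 0.5306 -0.2365] ext [0.034 0.036] mean [ 0.5301 -0.234   0.0429]
  > 0.045 67 mid [ 0.5309 -0.2364] ext [0.024 0.024] mean [ 0.53   -0.2346  0.0531]
```

View pics/crop.png

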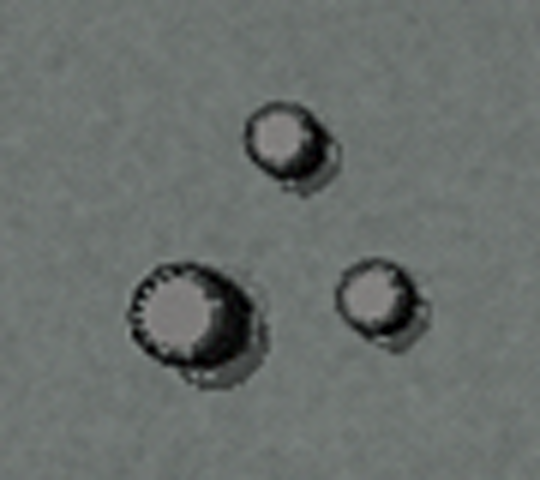

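The big cap is confirmed: it is 36 mm across and sits at crop (185,313), world (0.522,0.254). The other two are 26 mm decoys. Next I'll go above the coupling.

Emit:
send_rows(
  deltas=[
    [[0.154,0.2,-0.02,0,0,0,0],[0.154,0.2,-0.02,0,0,0,0],[0.154,0.2,-0.02,0,0,0,0],[0.154,0.2,-0.02,0,0,0,0],[0.154,0.2,-0.02,0,0,0,0],[0.154,0.2,-0.02,0,0,0,0],[0.154,0.2,-0.02,0,0,0,0],[0.154,0.2,-0.02,0,0,0,0],[0.154,0.2,-0.02,0,0,0,0],[0.154,0.2,-0.02,0,0,0,0],[0.154,0.2,-0.02,0,0,0,0],[0.154,0.2,-0.02,0,0,0,0],[0,0,0,0,0,0,0],[0,0,0,0,0,0,0]],
  ],
)

```text
clock: 1.55
tool_pos: [0.5316, -0.2371, 0.1962]
eef_rot: [0.98, 0.201, -0.0, -0.0]
force: [0.6, -1.1, 0.6]
opening: 0.0926
finger_force: 0.0
```

```bash
cat > look.py <<'E'
from h import *
import sys
# wrist look: points in height band near xy
def look(x,y,rad,bands,name=None):
    c=grab("wrist");P=cloud(c);s=bot.state()
    if name: cv2.imwrite(f"pics/{name}.png",c["img"])
    print("tcp",s["tool_pos"].round(4),"rot",s["eef_rot"].round(4),"t",s["clock"],"F",s["force"].round(2),"op",s["opening"])
    near=np.hypot(P[...,0]-x,P[...,1]-y)<rad
    for lo,hi in bands:
        m=near&(P[...,2]>lo)&(P[...,2]<hi); t=P[m]
        if len(t)>20:
            (cx,cy),r=cv2.minEnclosingCircle(t[:,:2].astype(np.float32))
            print(lo,hi,len(t),"circle",round(cx,4),round(cy,4),round(r,4),"mean",t.mean(0).round(4))
    return c,P
if __name__=="__main__":
    look(.5307,-.2365,.045,[(.006,.014),(.034,.045),(.055,.065)],"w1")
E
python3 look.py
```

```text
tcp [ 0.5308 -0.2389  0.1963] rot [ 9.799e-01  1.994e-01 -7.000e-04  2.000e-04] t 1.6 F [ 0.25 -0.17 -1.05] op 0.09320214380047284
0.006 0.014 752 circle 0.5322 -0.2375 0.028 mean [ 0.5395 -0.2341  0.0097]
0.034 0.045 585 circle 0.532 -0.2373 0.018 mean [ 0.5339 -0.2367  0.0396]
0.055 0.065 95 circle 0.5324 -0.237 0.0083 mean [ 0.5339 -0.2366  0.0574]
```

View pics/w1.png

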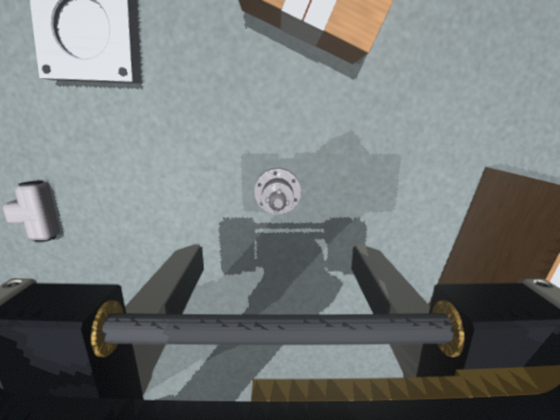

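The wrist view shows the coupling upright at (277,190), between the open fingers, with nothing in the way. I'll descend and grasp it.

Emit:
send_rows(
  deltas=[
    [[0,0,-0.24,0,0,0,0],[0,0,-0.24,0,0,0,0],[0,0,-0.24,0,0,0,0],[0,0,-0.24,0,0,0,0],[0,0,-0.08,0,0,0,0],[0,0,-0.08,0,0,0,0],[0,0,0,0,0,0,0],[0,0,0,0,0,0,1],[0,0,0,0,0,0,1],[0,0,0,0,0,0,1],[0,0,0,0,0,0,1],[0,0,0,0,0,0,1],[0,0,0,0,0,0,1]],
  ],
  newtons=35,
)

```text
clock: 2.9
tool_pos: [0.5315, -0.2382, 0.0288]
eef_rot: [0.98, 0.2, 0.0, 0.0]
force: [0.6, -0.7, 0.5]
opening: 0.0495
finger_force: 0.0
```

Emit:
send_rows(
  deltas=[
    [[0,0,0,0,0,0,1],[0,0,0,0,0,0,1],[0,0,0,0,0,0,1],[0,0,0,0,0,0,1],[0,0,0,0,0,0,1]],
  ],
)

```text
clock: 3.4
tool_pos: [0.5311, -0.2377, 0.0286]
eef_rot: [0.98, 0.2, -0.0, -0.0]
force: [-1.4, 1.9, 1.4]
opening: 0.0355
finger_force: 35.0
```

Emit:
send_rows(
  deltas=[
    [[0,0,0.13,0,0,0,1],[0,0,0.13,0,0,0,1],[0,0,0.13,0,0,0,1],[0,0,0.13,0,0,0,1],[0.068,0.15,0,0,0,0,1],[0.068,0.15,0,0,0,0,1],[0.068,0.15,0,0,0,0,1],[0.068,0.15,0,0,0,0,1],[0.068,0.15,0,0,0,0,1],[0.068,0.15,0,0,0,0,1],[0,0,0,0,0,0,1],[0,0,0,0,0,0,1]],
  ],
)

```text
clock: 4.6
tool_pos: [0.5919, -0.1028, 0.1056]
eef_rot: [0.98, 0.2, -0.001, -0.0]
force: [-0.1, -0.9, -4.9]
opening: 0.0354
finger_force: 35.0
```

Run:
```python
from look import *
c,P=look(.6128,.0129,.075,[(.02,.026)],"w2")
s=bot.state();t=s["tool_pos"]
m=(np.hypot(P[...,0]-.6128,P[...,1]-.0129)<.024)&(P[...,2]>.01)&(P[...,2]<.018)
q=P[m];print("floor",len(q),q.mean(0) if len(q) else 0)
# held coupling, stud points near tcp
m=(np.hypot(P[...,0]-t[0],P[...,1]-t[1])<.013)&(P[...,2]>t[2]+.02)&(P[...,2]<t[2]+.036)
q=P[m];print("stud",len(q),q.min(0) if len(q) else 0,q.max(0) if len(q) else 0)
```

```text
tcp [ 0.5916 -0.1044  0.1057] rot [ 9.800e-01  1.992e-01 -1.200e-03  4.000e-04] t 4.65 F [-0.03 -0.8  -4.13] op 0.03560887525534438
0.02 0.026 11724 circle 0.6148 0.0139 0.0704 mean [0.6181 0.0146 0.0217]
floor 2712 [0.61328828 0.01296838 0.0137365 ]
stud 998 [ 0.58154145 -0.11533013  0.12575474] [ 0.60429041 -0.09142438  0.13764056]
```

View pics/w2.png

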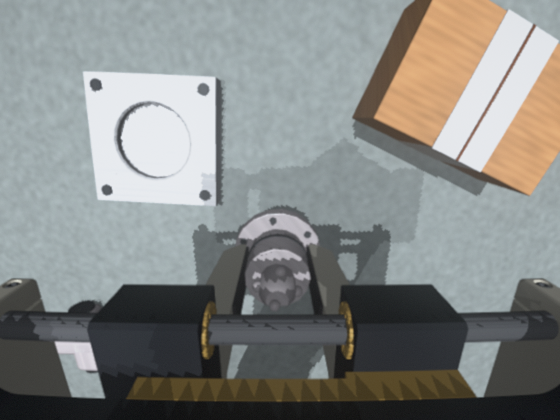

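The wrist view shows the block pocket at (155,140) and the held coupling upright, with its flange at (278,230). I'll fit the pocket rim and the flange circle in this same view.

```bash
cat > fit.py <<'E'
from look import *
from scipy.optimize import least_squares
def edge(P,z0,z1,x,y,r0,inner):
    m=(P[...,2]>z0)&(P[...,2]<z1);d=np.hypot(P[...,0]-x,P[...,1]-y);m&=d<r0+.01
    if inner: m&=d>r0-.008
    q=P[m][:,:2];a=np.arctan2(q[:,1]-y,q[:,0]-x);b=((a+np.pi)/(2*np.pi)*60).astype(int)
    rr=np.hypot(q[:,0]-x,q[:,1]-y);o=[]
    for k in range(60):
        i=np.where(b==k)[0]
        if len(i)>3: o.append(q[i[rr[i].argmin() if inner else rr[i].argmax()]])
    return np.array(o)
def circ(o,r,free=False):
    x0=o.mean(0)
    f=least_squares(lambda p:np.hypot(*(o-p[:2]).T)-(p[2] if free else r),[*x0,r],loss="soft_l1",f_scale=.0005)
    return f.x.round(4),np.sqrt((f.fun**2).mean()).round(5)
E
python3 - <<'E'
from fit import *
c=grab("wrist");P=cloud(c);s=bot.state();t=s["tool_pos"];print(t)
o=edge(P,.020,.025,.6133,.013,.0295,True);print("rim",len(o),circ(o,.0295),circ(o,.0295,True))
zf=t[2]-.028+.010
o=edge(P,zf-.003,zf+.003,t[0],t[1],.028,False)
r=np.hypot(*(o-t[:2]).T);o=o[(r>.024)&(r<.032)];print("flange",len(o),circ(o,.028),circ(o,.028,True))
a=np.arctan2(*(o-t[:2]).T[::-1]);print(np.degrees(a).round())
m=(np.hypot(P[...,0]-t[0],P[...,1]-t[1])<.03)&(abs(P[...,2]-zf)<.006);print(np.percentile(P[m][:,2],[5,25,50,75,95]).round(4))
zs=t[2]-.028+.04;m=(np.hypot(P[...,0]-t[0],P[...,1]-t[1])<.021)&(abs(P[...,2]-zs)<.003);o=P[m][:,:2]
print("shoulder",len(o),cv2.minEnclosingCircle(o.astype(np.float32)))
E
```

```text
[ 0.59152968 -0.10515225  0.10592607]
rim 60 (array([0.6149, 0.0137, 0.0295]), np.float64(0.00034)) (array([0.6148, 0.0137, 0.0293]), np.float64(0.00029))
flange 26 (array([ 0.5925, -0.1047,  0.028 ]), np.float64(0.00025)) (array([ 0.5931, -0.1045,  0.0275]), np.float64(0.00017))
[-52. -42. -38. -33. -24. -20. -17.  -9.  -3.   2.   8.  18.  20.  28.
  36.  37.  47.  53.  55.  63.  69.  73.  82.  84.  91.  97.]
[0.0847 0.0862 0.0868 0.0874 0.0919]
shoulder 1934 ((0.5939934849739075, -0.10418504476547241), 0.020065652206540108)
```

Emit:
send_rows(
  deltas=[
    [[0.03,0.158,0,0,0,0,1],[0.03,0.158,0,0,0,0,1],[0.03,0.158,0,0,0,0,1],[0.03,0.158,0,0,0,0,1],[0.03,0.158,0,0,0,0,1],[0,0,-0.1,0,0,0,1],[0,0,-0.1,0,0,0,1],[0,0,-0.1,0,0,0,1],[0,0,0,0,0,0,1],[0,0,0,0,0,0,1]],
  ],
)

```text
clock: 5.7
tool_pos: [0.6149, 0.0142, 0.0613]
eef_rot: [0.98, 0.199, -0.0, 0.0]
force: [-0.1, -0.5, -3.8]
opening: 0.0352
finger_force: 35.0
```

Run:
```python
from fit import *
c=grab("wrist");P=cloud(c);s=bot.state();t=s["tool_pos"];print(t,s["force"],s["eef_rot"])
cv2.imwrite("pics/w3.png",c["img"])
b=P[(P[...,2]>.02)&(P[...,2]<.025)&(np.hypot(P[...,0]-.615,P[...,1]-.0137)<.075)]
rect=cv2.minAreaRect(b[:,:2].astype(np.float32));print(rect)
zf=t[2]-.018
o=edge(P,zf-.003,zf+.003,t[0],t[1],.028,False)
r=np.hypot(*(o-t[:2]).T);o=o[(r>.024)&(r<.032)];print("flange",len(o),circ(o,.028))
m=(np.hypot(P[...,0]-t[0],P[...,1]-t[1])<.04)&(P[...,2]<.0245)&(P[...,2]>.019)
print(len(P[m]))
for n in ("top","side"):
  cv2.imwrite(f"pics/{n}3.png",grab(n)["img"])
```

```text
[0.61557182 0.01451171 0.06197875] [ 0.31984388 -0.12043193 -4.0410462 ] [9.80000728e-01 1.98993337e-01 4.36767296e-04 1.82209387e-04]
((0.6145528554916382, 0.014015190303325653), (0.10032720118761063, 0.10010380297899246), 19.79121208190918)
flange 27 (array([0.6157, 0.0139, 0.028 ]), np.float64(0.00023))
2689
```

View pics/w3.png

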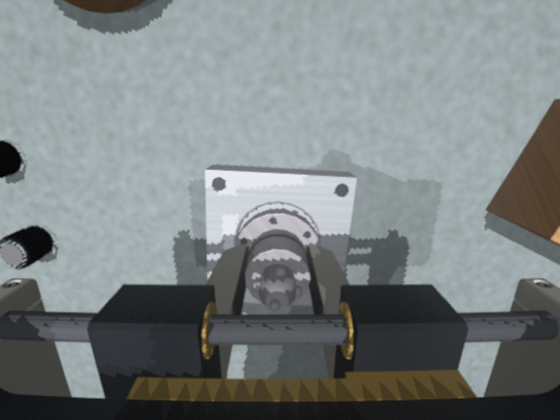

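The wrist view shows the flange at (278,225), concentric with the pocket rim and just above it. It is about 0.8 mm off in x, so I'll correct that and lower.

Emit:
send_rows(
  deltas=[
    [[-0.005,0,-0.02,0,0,0,1],[0,0,-0.02,0,0,0,1],[0,0,-0.02,0,0,0,1],[0,0,-0.02,0,0,0,1],[0,0,-0.02,0,0,0,1],[0,0,0,0,0,0,1],[0,0,0,0,0,0,1]],
  ],
)

```text
clock: 6.55
tool_pos: [0.6142, 0.0153, 0.0465]
eef_rot: [0.98, 0.2, -0.0, -0.0]
force: [-0.7, -0.6, -3.9]
opening: 0.0356
finger_force: 35.0
```

Emit:
send_rows(
  deltas=[
    [[0,0,-0.01,0,0,0,1],[0,0,-0.01,0,0,0,1],[0,0,0,0,0,0,1]],
  ],
)

```text
clock: 6.85
tool_pos: [0.6143, 0.0152, 0.0435]
eef_rot: [0.98, 0.2, -0.0, -0.0]
force: [0.0, -0.4, -4.8]
opening: 0.0356
finger_force: 35.0
```

Emit:
send_rows(
  deltas=[
    [[0,0,-0.006,0,0,0,1],[0,0,-0.006,0,0,0,1],[0,0,0,0,0,0,1]],
  ],
)

```text
clock: 7.15
tool_pos: [0.6144, 0.0151, 0.0426]
eef_rot: [0.98, 0.199, 0.0, 0.0]
force: [-2.0, -0.5, 2.2]
opening: 0.0353
finger_force: 35.0
```

The contact height matches the pocket floor, so the coupling is seated. I'll open, rise, and look to verify.

Emit:
send_rows(
  deltas=[
    [[0,0,0.006,0,0,0,0],[0,0,0,0,0,0,0],[0,0,0,0,0,0,0],[0,0,0,0,0,0,0],[0,0,0,0,0,0,0],[0,0,0.2,0,0,0,0.3],[0,0,0.3,0,0,0,0.3],[0,0,0.3,0,0,0,0.3],[0,0,0.2,0,0,0,0.3],[0,0,0,0,0,0,0.3],[0,0,0,0,0,0,0.3]],
  ],
)

```text
clock: 8.25
tool_pos: [0.6144, 0.0153, 0.1932]
eef_rot: [0.98, 0.2, 0.001, 0.0]
force: [-0.4, -0.3, -1.1]
opening: 0.0653
finger_force: 0.0
```

Run:
```python
from fit import *
c=grab("wrist");P=cloud(c);s=bot.state();t=s["tool_pos"];print(t,s["opening"],s["clock"])
x,y=.615,.0145
for z0,z1,r in ((.0205,.027,.028),(.051,.057,.018),(.070,.077,.007)):
    o=edge(P,z0,z1,x,y,r-.004,False)
    m=(np.hypot(P[...,0]-x,P[...,1]-y)<r)&(P[...,2]>z0)&(P[...,2]<z1)
    q=P[m];A=np.c_[q[:,:2]-[x,y],np.ones(len(q))];k=np.linalg.lstsq(A,q[:,2],rcond=None)[0] if len(q)>9 else 0
    print(r,len(q),"mean z",np.median(q[:,2]).round(4),"tilt",k,"minenc",cv2.minEnclosingCircle(q[:,:2].astype(np.float32)))
m=(np.hypot(P[...,0]-x,P[...,1]-y)<.065)&(np.hypot(P[...,0]-x,P[...,1]-y)>.036)&(P[...,2]>.018)&(P[...,2]<.026);print("block top",np.median(P[m][:,2]))
```

```text
[0.61355866 0.01531424 0.19188266] 0.06532863818192006 8.3
0.028 782 mean z 0.0237 tilt [0.00079661 0.00281191 0.02369327] minenc ((0.615451991558075, 0.014832557179033756), 0.027819741517305374)
0.018 599 mean z 0.0536 tilt [0.00180393 0.00234652 0.05362177] minenc ((0.61532062292099, 0.014586910605430603), 0.017798272892832756)
0.007 55 mean z 0.0723 tilt [0.05524438 0.07130871 0.07224661] minenc ((0.6150306463241577, 0.014534053392708302), 0.006971582770347595)
block top 0.021709213940614314
```

```bash
python3 -c "
from h import *
s=bot.state();print(s['qpos'].round(3))
c=grab('side');cv2.imwrite('pics/s4.png',c['img'][180:330,150:330])"
```

```text
[-0.062  0.597  0.003  1.586 -0.002  0.96  -1.228]
```

Emit:
send_rows(
  deltas=[
    [[-0.05,0.133,0,0,0,0.25,0.3],[-0.05,0.133,0,0,0,0.25,0.3],[-0.05,0.133,0,0,0,0.25,0.3],[-0.05,0.133,0,0,0,0.25,0.3],[-0.05,0.133,0,0,0,0.25,0.3],[-0.05,0.133,0,0,0,0.25,0.3],[-0.05,0.133,0,0,0,0.25,0.3],[-0.05,0.133,0,0,0,0.25,0.3],[-0.05,0.133,0,0,0,0.25,0.3],[-0.05,0.133,0,0,0,0.25,0.3],[-0.05,0.133,0,0,0,0.25,0.3],[-0.05,0.133,0,0,0,0.25,0.3],[0,0,0,0,0,0,0.3],[0,0,0,0,0,0,0.3]],
  ],
)

```text
clock: 9.75
tool_pos: [0.524, 0.2538, 0.1914]
eef_rot: [0.553, 0.833, -0.001, -0.0]
force: [0.6, -0.2, -0.2]
opening: 0.0651
finger_force: 0.0
```

Run:
```python
from look import *
look(.5235,.254,.03,[(.03,.042)],"w5"); print(bot.state()["qpos"].round(2))
```

```text
tcp [0.5246 0.2529 0.1916] rot [ 0.5533  0.833  -0.0014 -0.    ] t 9.8 F [ 0.32 -0.23  0.45] op 0.06512096707979108
0.03 0.042 583 circle 0.5248 0.2554 0.0187 mean [0.5242 0.2569 0.0353]
[-0.22  0.58 -0.43  1.67  0.29  0.95 -0.36]
```

View pics/w5.png

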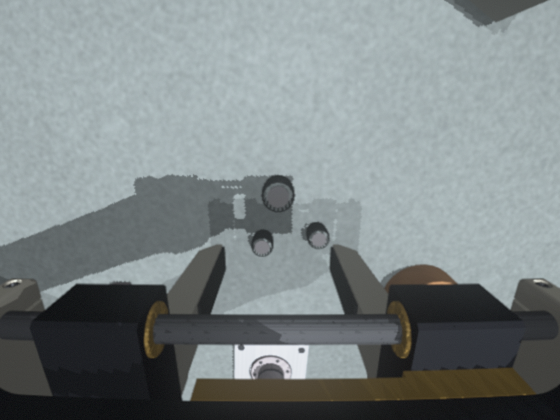

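The wrist view shows the big cap at (278,193), centred between the fingers, with the decoys at (262,243) and (318,236) clear of the finger line. I'll descend and grasp it.

Emit:
send_rows(
  deltas=[
    [[0.003,0.012,-0.26,0,0,0,0.3],[0,0,-0.26,0,0,0,0.3],[0,0,-0.26,0,0,0,0.3],[0,0,-0.26,0,0,0,0.3],[0,0,-0.06,0,0,0,0.3],[0,0,-0.055,0,0,0,0.3],[0,0,0,0,0,0,0.3],[0,0,0,0,0,0,1],[0,0,0,0,0,0,1],[0,0,0,0,0,0,1],[0,0,0,0,0,0,1],[0,0,0,0,0,0,1],[0,0,0,0,0,0,1],[0,0,0,0,0,0,1],[0,0,0,0,0,0,1]],
  ],
  newtons=38,
)

```text
clock: 11.3
tool_pos: [0.525, 0.2566, 0.0202]
eef_rot: [0.552, 0.834, 0.0, 0.0]
force: [-1.1, 0.4, 5.7]
opening: 0.0354
finger_force: 38.0
```

Emit:
send_rows(
  deltas=[
    [[0,0,0.2,0,0,0,1],[0,0,0.25,0,0,0,1],[0,0,0.25,0,0,0,1],[0,0,0,0,0,0,1],[0,0,0,0,0,0,1]],
  ],
)

```text
clock: 11.8
tool_pos: [0.5249, 0.2564, 0.1248]
eef_rot: [0.552, 0.834, 0.0, 0.0]
force: [-0.3, -0.1, -1.1]
opening: 0.0355
finger_force: 38.0
```

Run:
```python
from fit import *
c=grab("wrist");P=cloud(c);s=bot.state();t=s["tool_pos"];print(t,s["force"],s["clock"])
w=c["img"][200:420,150:420]
d=grab("side");print(d["T"][:3,3])
# side crop around cap
q=np.linalg.inv(d["T"])@np.r_[t,1];u=int(d["cx"]-d["fx"]*q[0]/q[2]);v=int(d["cy"]+d["fy"]*q[1]/q[2]);print(u,v)
sd=d["img"][v-55:v+55,u-65:u+70]
cv2.imwrite("pics/w6.png",np.hstack([cv2.resize(w,(405,330)),cv2.resize(sd,(395,330))]))
m=(np.hypot(P[...,0]-t[0],P[...,1]-t[1])<.024)&(P[...,2]>t[2]+.008)&(P[...,2]<t[2]+.03)
q=P[m];h=np.histogram(q[:,2]-t[2],bins=np.arange(.008,.03,.001));print(h[0])
z=h[1][h[0].argmax()]+t[2]+.0005;k=q[abs(q[:,2]-z)<.002];A=np.c_[k[:,:2]-t[:2],np.ones(len(k))]
print(np.linalg.lstsq(A,k[:,2],rcond=None)[0],cv2.minEnclosingCircle(k[:,:2].astype(np.float32)))
```

```text
[0.52419487 0.25582972 0.12357084] [ 0.00083288  0.61197968 -0.29003021] 11.85
[0.11844565 0.71049284 0.59642155]
218 263
[ 78 103 116 137  95  90 161 329 767 813 115  36  31  30  36  31  33  40
  33  35  36]
[-0.00046755 -0.01133022  0.14057886] ((0.522865355014801, 0.25902634859085083), 0.02299663983285427)
```

View pics/w6.png

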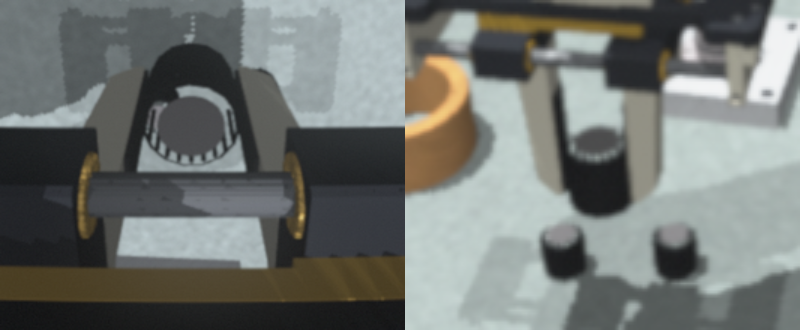

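The cap is held upright: its crown is at (190,130) in the left panel and the side view agrees, with both decoys untouched. I'll move just past the coupling so the wrist camera sees the cap and the stud together.

Emit:
send_rows(
  deltas=[
    [[0.066,-0.176,0.03,0,0,0,1],[0.066,-0.176,0.03,0,0,0,1],[0.066,-0.176,0.03,0,0,0,1],[0.066,-0.176,0,0,0,0,1],[0.066,-0.176,0,0,0,0,1],[0.066,-0.176,0,0,0,0,1],[0.066,-0.176,0,0,0,0,1],[0.066,-0.176,0,0,0,0,1],[0.066,-0.176,0,0,0,0,1],[0.066,-0.176,0,0,0,0,1],[0.066,-0.176,0,0,0,0,1],[0.066,-0.176,0,0,0,0,1],[0,0,0,0,0,0,1],[0,0,0,0,0,0,1]],
  ],
)

```text
clock: 13.3
tool_pos: [0.6425, -0.0606, 0.1359]
eef_rot: [0.552, 0.834, -0.001, -0.002]
force: [0.8, 0.8, -0.6]
opening: 0.0352
finger_force: 38.0
```

```bash
cat > rel.py <<'E'
from fit import *
X=[]
for i in range(3):
    c=grab("wrist");P=cloud(c);t=c["T"]@np.linalg.inv(np.array(c["tool_from_camera"]));t=t[:3,3]
    x,y=.615,.0145
    # coupling: body shoulder and flange outer edges
    out=[t]
    for z0,z1,r in ((.0515,.0565,.018),):
        o=edge(P,z0,z1,x,y,r,False);o=o[abs(np.hypot(*(o-[x,y]).T)-r)<.003];out.append(circ(o,r)[0][:2] if len(o)>5 else None)
    o=edge(P,.0205,.027,x,y,.022,False);o=o[abs(np.hypot(*(o-[x,y]).T)-.028)<.003];out.append(circ(o,.028)[0][:2] if len(o)>5 else None)
    # cap: top edge and far-side rim
    zt=t[2]+.0165
    for r in (.018,):
        o=edge(P,zt-.003,zt+.002,t[0],t[1],r,False);d=np.hypot(*(o-t[:2]).T);o=o[abs(d-r)<.003];out+= [len(o),circ(o,r)[0][:2]-t[:2] if len(o)>5 else None]
    print(out)
cv2.imwrite("pics/w7.png",c["img"])
E
python3 rel.py
```

```text
[array([ 0.64248337, -0.06064611,  0.13587343]), array([0.6156, 0.0154]), None, 54, array([1.21662887e-03, 4.61096875e-05])]
[array([ 0.64252061, -0.05899073,  0.13641382]), array([0.6156, 0.0154]), None, 56, array([ 1.27939044e-03, -9.27457178e-06])]
[array([ 0.6426824 , -0.05817393,  0.13693992]), array([0.6156, 0.0154]), None, 56, array([1.11760278e-03, 7.39317054e-05])]
```

View pics/w7.png

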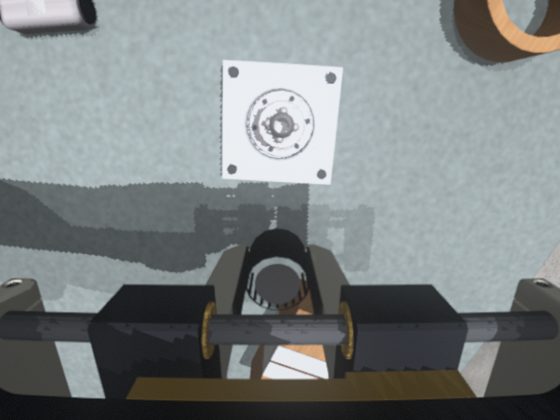

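The wrist view shows the coupling seated concentric in the block at (281,124), and the cap held at (277,280). Next I'll move over the stud.

Emit:
send_rows(
  deltas=[
    [[-0.047,0.124,0,0,0,0,1],[-0.047,0.124,0,0,0,0,1],[-0.047,0.124,0,0,0,0,1],[-0.047,0.124,0,0,0,0,1],[0,0,-0.1,0,0,0,1],[0,0,-0.1,0,0,0,1],[0,0,0,0,0,0,1],[0,0,0,0,0,0,1],[0,0,0,0,0,0,1]],
  ],
)

```text
clock: 14.35
tool_pos: [0.6159, 0.0138, 0.1083]
eef_rot: [0.552, 0.834, 0.0, 0.0]
force: [-0.6, -0.2, 0.5]
opening: 0.0356
finger_force: 38.0
```

Run:
```python
from fit import *
for i in range(3):
    c=grab("wrist");P=cloud(c);T=c["T"]@np.linalg.inv(np.array(c["tool_from_camera"]));t=T[:3,3]
    x,y=.615,.0145
    o=edge(P,.0222,.027,x,y,.022,False);d=np.hypot(*(o-[x,y]).T);o=o[abs(d-.028)<.003]
    zt=t[2]+.0165;e=edge(P,zt-.003,zt+.002,t[0],t[1],.018,False);d=np.hypot(*(e-t[:2]).T);e=e[abs(d-.018)<.003]
    b=P[(P[...,2]>.02)&(P[...,2]<.0232)&(np.hypot(P[...,0]-x,P[...,1]-y)<.075)]
    print(t.round(4),R.from_matrix(T[:3,:3]).as_quat().round(4),"flange",len(o),circ(o,.028)[0] if len(o)>5 else 0,"cap",circ(e,.018)[0],"block",cv2.minAreaRect(b[:,:2].astype(np.float32))[:2])
```

```text
[0.6159 0.0138 0.1083] [5.521e-01 8.338e-01 2.000e-04 3.000e-04] flange 13 [0.6148 0.0169 0.028 ] cap [0.6171 0.0137 0.018 ] block ((0.6148768067359924, 0.013773821294307709), (0.1004636138677597, 0.10074611008167267))
[0.6159 0.0138 0.1085] [5.521e-01 8.338e-01 3.000e-04 4.000e-04] flange 16 [0.6164 0.0153 0.028 ] cap [0.6171 0.0139 0.018 ] block ((0.614670991897583, 0.013989828526973724), (0.10060245543718338, 0.10017576068639755))
[0.6159 0.0139 0.1085] [5.520e-01 8.338e-01 4.000e-04 4.000e-04] flange 11 [0.6152 0.0171 0.028 ] cap [0.617  0.0138 0.018 ] block ((0.6148507595062256, 0.013958118855953217), (0.10048926621675491, 0.10052476823329926))
```

Emit:
send_rows(
  deltas=[
    [[-0.01,0.009,-0.02,0,0,0,1],[0,0,-0.025,0,0,0,1],[0,0,-0.03,0,0,0,1],[0,0,-0.03,0,0,0,1],[0,0,-0.02,0,0,0,1],[0,0,0,0,0,0,1],[0,0,0,0,0,0,1]],
  ],
)

```text
clock: 15.2
tool_pos: [0.6139, 0.0155, 0.0891]
eef_rot: [0.552, 0.834, -0.0, -0.0]
force: [-0.3, 0.6, 0.3]
opening: 0.0355
finger_force: 38.0
```

The rim is about 4 mm below the stud tip with no contact force, so the alignment is good. I'll continue slowly.

Emit:
send_rows(
  deltas=[
    [[0,0,-0.01,0,0,0,1],[0,0,-0.01,0,0,0,1],[0,0,-0.01,0,0,0,1],[0,0,0,0,0,0,1]],
  ],
)

```text
clock: 15.6
tool_pos: [0.6141, 0.0156, 0.0847]
eef_rot: [0.552, 0.834, 0.0, 0.0]
force: [-0.6, -0.1, 0.3]
opening: 0.0357
finger_force: 38.0
```

Emit:
send_rows(
  deltas=[
    [[0,0,-0.01,0,0,0,1],[0,0,-0.01,0,0,0,1],[0,0,0,0,0,0,1]],
  ],
)

```text
clock: 15.9
tool_pos: [0.6145, 0.0157, 0.0836]
eef_rot: [0.552, 0.834, 0.0, 0.001]
force: [-2.0, -0.5, 8.9]
opening: 0.0356
finger_force: 38.0
```

Emit:
send_rows(
  deltas=[
    [[0,0,-0.004,0,0,0,1],[0,0,-0.004,0,0,0,1],[0,0,0,0,0,0,1]],
  ],
)

```text
clock: 16.2
tool_pos: [0.6147, 0.0157, 0.0833]
eef_rot: [0.552, 0.834, 0.0, 0.001]
force: [-4.0, -0.6, 13.0]
opening: 0.0352
finger_force: 38.0
```

Emit:
send_rows(
  deltas=[
    [[0,0,-0.004,0,0,0,1],[0,0,0,0,0,0,1]],
  ],
)

```text
clock: 16.4
tool_pos: [0.6148, 0.0157, 0.0828]
eef_rot: [0.552, 0.834, 0.001, 0.001]
force: [-2.4, -0.4, 12.6]
opening: 0.036
finger_force: 38.0
```

Emit:
send_rows(
  deltas=[
    [[0,0,-0.005,0,0,0,1],[0,0,0,0,0,0,1],[0,0,0,0,0,0,1]],
  ],
)

```text
clock: 16.7
tool_pos: [0.6147, 0.0157, 0.0818]
eef_rot: [0.552, 0.834, 0.001, 0.001]
force: [-2.6, -0.8, 12.0]
opening: 0.0358
finger_force: 38.0
```

Emit:
send_rows(
  deltas=[
    [[0,0,-0.005,0,0,0,1],[0,0,0,0,0,0,1],[0,0,0,0,0,0,1]],
  ],
)

```text
clock: 17.0
tool_pos: [0.6139, 0.0155, 0.0783]
eef_rot: [0.552, 0.834, 0.0, 0.0]
force: [1.0, 0.3, -4.6]
opening: 0.0354
finger_force: 38.0
```

It clicked: the force fell from 12 N to −4.6 N. I'll follow it down to the shoulder.

Emit:
send_rows(
  deltas=[
    [[0,0,-0.012,0,0,0,1],[0,0,-0.012,0,0,0,1],[0,0,0,0,0,0,1]],
  ],
)

```text
clock: 17.3
tool_pos: [0.6138, 0.0154, 0.0745]
eef_rot: [0.552, 0.834, -0.0, -0.0]
force: [-0.5, -0.4, 0.5]
opening: 0.0354
finger_force: 38.0
```

Emit:
send_rows(
  deltas=[
    [[0,0,-0.008,0,0,0,1],[0,0,0,0,0,0,1],[0,0,0,0,0,0,1]],
  ],
)

```text
clock: 17.6
tool_pos: [0.614, 0.0155, 0.0742]
eef_rot: [0.552, 0.834, 0.0, 0.0]
force: [-1.5, -0.3, 3.3]
opening: 0.0353
finger_force: 38.0
```

Emit:
send_rows(
  deltas=[
    [[0,0,-0.005,0,0,0,1],[0,0,-0.004,0,0,0,1],[0,0,0,0,0,0,1],[0,0,0,0,0,0,1]],
  ],
)

```text
clock: 18.0
tool_pos: [0.614, 0.0155, 0.0741]
eef_rot: [0.552, 0.834, -0.0, 0.0]
force: [-3.5, -1.3, 11.4]
opening: 0.0352
finger_force: 38.0
```

Run:
```python
from fit import *
for i in range(4):
    c=grab("side");s=bot.state();print(s["tool_pos"].round(4),s["force"].round(1))
t=s["tool_pos"];q=np.linalg.inv(c["T"])@np.r_[t,1];u=int(c["cx"]-c["fx"]*q[0]/q[2]);v=int(c["cy"]+c["fy"]*q[1]/q[2])
cv2.imwrite("pics/s8.png",cv2.resize(c["img"][v-60:v+60,u-75:u+75],None,fx=5,fy=5,interpolation=cv2.INTER_CUBIC))
P=cloud(grab("wrist"));d=np.hypot(P[...,0]-.615,P[...,1]-.015)
m=(d<.012)&(P[...,2]>.08)&(P[...,2]<.1);print("cap top",np.percentile(P[m][:,2],[10,50,90]).round(4))
```

```text
[0.614  0.0155 0.0741] [-3.  -0.2 10.8]
[0.614  0.0155 0.0741] [-1.9 -0.6 10.7]
[0.614  0.0155 0.0741] [-3.6 -0.8 10.8]
[0.614  0.0155 0.0741] [-4.2 -0.7 10.9]
cap top [0.0893 0.09   0.0907]
```

View pics/s8.png

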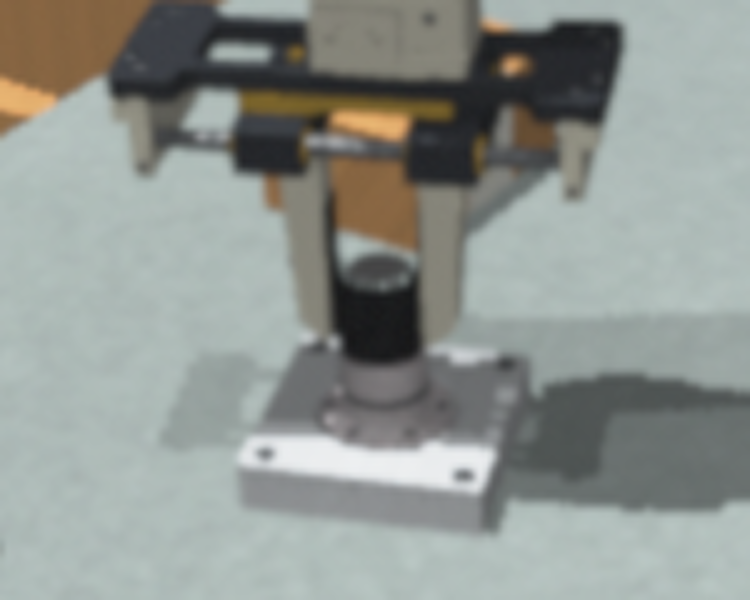

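The side crop shows the cap at (377,310) with its rim on the shoulder at (383,360), and the flange in the pocket. The cap top measures 90 mm, exactly home. There is a small side load, so I'll trim that before finishing.

Emit:
send_rows(
  deltas=[
    [[-0.004,-0.001,0,0,0,0,1],[0,0,0,0,0,0,1],[0,0,0,0,0,0,1]],
  ],
)

```text
clock: 18.55
tool_pos: [0.614, 0.0155, 0.0741]
eef_rot: [0.552, 0.834, 0.0, 0.001]
force: [-2.6, -0.7, 10.5]
opening: 0.035
finger_force: 38.0
```

```bash
python3 -c "
from rig import workorder
print(workorder.finish_job())"
```

```text
the job is handed in; nothing more can be done
None
```

The coupling is fully seated in the pocket. The cap clicked on with its rim on the shoulder, and the gripper was pressing down at about 10.5 N, with about 2.6 N of side load left, when I handed the job in at 18.6 s.

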